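# Clamp the vacuum pump's inlet cuff

### The job

Take the worm-drive clamp from its blue stand and, with its band open, slide it over the barbed stub of the vacuum pump until the band sits wholly on the orange cuff at the stub's root. Then turn the clamp's green thumb key clockwise, seen from above, until the band is snug on the cuff and the key comes to its stop, and let go. Leave the tip box, the bottle and the tube rack where they are.

Things in the scene. Friction and masses are not known exactly. Their poses are not given: they have to be found in the camera images.
- clamp_ring (a point): Centre of the steel clamp's band, a ring standing upright: x is its axis (horizontal), z up, the screw housing on its +y side. Band 14 mm wide (x), inner diameter 39 mm, outer 42 mm at screw angle 0, shrinking 3.6 mm per rad. Housing 14 x 14 x 30 mm, centred at y +28, z +1 mm. Clamp: about 85 g. It starts in the stand's slot, ring centre 31 mm over the bench, and lifts straight up and out.
- clamp_key (a point): Centre of the green thumb key, an upright blade 26 mm wide (its x), 10 mm thick (its y: pinch across this, from above), 26 mm tall. It lies 47.5 mm over the ring's centre and 28 mm to the ring's +y, on the vertical screw axis. Under it a 9 mm round shank, 18 mm long, reaches the housing. The clamp can be carried by the key: the screw is stiff and does not turn on its own.
- clamp_screw (a joint): Angle of the thumb key (rad), growing clockwise seen from above. Starts at 0 to 0.4 (band open); the band bites on the cuff at about 2.2, end stop 2.4. Takes 0.05 N m, a little more at the end; stays where left. Takes more than one grasp: let go half-way, the housing leans on the forked rest. Turning drags a loose clamp along, clockwise about the key.
- cuff (a point): Middle of the orange slotted cuff at the root of the pump's stub, on the stub's axis, 120 mm over the bench. x is the stub's axis, pointing into the pump (horizontal), z up. Cuff: 31 mm in diameter, 26 mm long (x -13 to +13 mm). A 44 mm shoulder at x = +13 mm stops the band; the pump's front is at x = +25 mm, its top 14 mm (round inlet boss 22 mm) above the axis.
- stub_tip (a point): Free end of the brass barbed stub, on its axis, 41.5 mm before the cuff's middle; axes as the cuff's. Under the stub a forked rest: two dark rails 19 to 39 mm left and right of the axis, top 17 mm below it, from 14 mm behind this tip. The housing passes just over one rail. With it on the stub's -y side, turning presses the band to the shoulder; on the +y side, the band may walk off outward.
- pump: White and blue vacuum pump, fixed, 200 x 130 x 134 mm; origin under its centre, its barbed stub points along its own -x.
- stand: Blue stand, fixed, 60 x 90 mm, with a slot between two low walls (up to 34 mm high) that holds the clamp upright; origin under its centre.
- tip_box: White box of pipette tips with a yellow top, 80 x 110 x 48 mm, loose, not to be disturbed; origin under its centre.
- reagent: White bottle with orange cap, 60 mm in diameter, 130 mm tall, loose, not to be disturbed; origin under its centre.
- tube_rack: Red tube rack with capped tubes, 70 x 150 x 86 mm, loose, not to be disturbed; origin under its centre.
- clamp: The whole steel worm-drive clamp, band, housing and key; same origin and axes as clamp_ring.

How it is judged:
By the outcome, as a careful person would: the job done as asked, in the order asked, and still so for the second after the job is handed in, with the robot touching nothing.
It also fails if it takes over 54 s, if anything falls off the work surface, if the arm or the gripper's body presses on something with over 40 N, if the wrist force passes 120 N, or if a joint passes its speed limit or range.

### The arm

A 6-joint arm with a two-finger parallel gripper is mounted at the origin on the work surface. World frame = base frame: x ahead of the robot, y to its left, z up, the work surface at z = 0. Lengths are in mm, angles in rad, forces in N, time in s.
With the tool pointing down it reaches from about 425 to 925 mm from the base axis. Payload 12.5 kg.
Tool frame: the origin (TCP) lies at the centre of the arm's flange, where the gripper is bolted on; the fingertips stand manip.tip_reach ahead of it and the grasp point (between the pads) lies 155 mm ahead of it (manip.tip_reach is the distance from the TCP to the fingertips, in mm); z points along the fingers, y is the line along which they close (so a half turn about z gives the same grasp; the last joint's range is limited). The gripper opens to 85 mm and grips with 20 to 120 N. Pads are 22 mm wide; open, the fingers measure 114 mm over their backs; the gripper's body (76 mm by 85 mm) begins 54 mm behind the grasp point. The pads swing forward as they close: fully open they stand 13 mm farther back than shut.
Start: joints at [1.064, 0.491, 1.559, -0, 1.092, -0.106], TCP at [243.824, 575.478, 404.727] pointing down, gripper open.
Joint ranges: [-3.1, 3.1], [-0.84, 2.19], [0.05, 2.79], [-1.13, 4.28], [0.06, 2.93], [-2.69, 2.69]. Speed limits (rad/s): [2.22, 2.22, 2.79, 3.14, 3.14, 3.14].

### API

Orientations are given as a rotation vector (axis times angle).
In Python, from cell import manip gives the robot as it stands.
- The arm moves only by the tool move_arm, never from a script. Its argument "deltas" is one flat list of numbers, 7 for each row, row after row: the turn, a rotation vector about the tool's x, y, z in rad, then the shift along the tool's x, y, z in mm, then the gripper's target within -1 to 1 (shut at 1, half-way at 0, fully open at -1). A call has 1 to 20 rows; each row shifts and turns the commanded pose from where the row before left it, along the tool's axes as they then stand; what a row does not reach is not made up. A row lasts 1/10 s, in which the tool goes at most 50 mm and 8.59 degrees, less where a joint would pass 70% of its speed; a pose out of reach is approached as far as the arm can. A call is refused whole if a number of a shift passes 50 or a number of a turn 0.15, either way. A call with a gripper value outside its range is refused whole. The fingers move at their own pace and stop on an object; "newtons" is the grip in N (left out, the last holds). Time passes only in rows, so rows that do not move let the fingers close. It gives the time, the measured TCP pose, the force, the opening and the grip force at its end, in the units of the state.
- manip.get_state(): the state, without advancing time (a new reading comes with each control period).
- manip.capture(name): name is "side" or "top" or "wrist"; returns a dict with "color" (420x560x3 uint8, blue, green, red), "camera_matrix" (3x3 intrinsics, pixels), "cam_to_world" (4x4, takes a point from camera to world coordinates). Camera axes: x right, y down, z forward; pixel columns grow to the right and rows downward; lengths in mm; the calibration is good to about 2 mm. A picture is of the moment at which its call begins. There is no depth.
- manip.close_job(): hands the job in; it is judged then, once.
The state is a dict: "time_s": time; "joints": joint angles; "joint_velocities": joint speeds; "tau": joint torques, N m; "tcp_pos": TCP position; "eef_rot": TCP orientation; "wrist_force": force on the tool from outside, world axes, zero at the start; "moment": the same for the moment, N m; "gripper_width": finger opening in mm; "gripper_force": force on a finger pad.
Only numpy, scipy, OpenCV 4.12 (cv2) and the standard library are available. Lean on these libraries where they do the work, as an engineer would, in place of code of your own. Each camera call takes 0.05 s, during which the arm holds its last target. There are 200 camera calls.

## Working session

There is one attempt and no reset: what is moved stays moved. The work goes in short steps, Python scripts to look and compute and a tool call to move; the robot and the scene stay as the last step left them, time stands still between calls to the robot, and variables do not carry over. Pictures are saved under pics/ and viewed, at most 12 in all, crops included, and the job is handed in when it is done.

Besides the shell and the picture viewer there is one more tool, called after "Call:" as name(argument=value, ...) on one line, values as JSON. move_arm: Moves the arm, as the interface text tells. Its arguments: {"type":"object","properties":{"deltas":{"type":"array"},"newtons":{"type":"number"}},"required":["deltas"]}

```bash
ls; mkdir -p pics
python3 - <<'E'
from cell import manip
import cv2,numpy as np
np.set_printoptions(suppress=True,precision=3)
print(manip.tip_reach,manip.get_state())
ims=[]
for n in("side","top","wrist"):
    c=manip.capture(n); cv2.imwrite(f"pics/{n}0.png",c["color"]); np.savez(f"{n}0.npz",**c)
    print(n,c["camera_matrix"].tolist(),c["cam_to_world"])
E
```

```text
pics
173.4 {'time_s': 0.0, 'joints': array([ 1.064,  0.492,  1.559, -0.   ,  1.092, -0.106]), 'joint_velocities': array([ 0.   ,  0.001,  0.   , -0.   ,  0.001, -0.001]), 'tau': array([ -0.002, -61.845, -26.159,  -0.   ,   0.004,  -0.   ]), 'tcp_pos': array([243.789, 575.444, 404.124]), 'eef_rot': array([-0.625, -3.078,  0.002]), 'wrist_force': array([0.058, 0.009, 0.814]), 'moment': array([ 0.049,  0.058, -0.032]), 'gripper_force': 0.0, 'gripper_width': 85.30323183755777}
side [[412.93986190375944, 0.0, 281.16667592581155], [0.0, 412.93986190375944, 215.6662603955017], [0.0, 0.0, 1.0]] [[   0.976   -0.135    0.169  280.506]
 [  -0.216   -0.659    0.721 -901.999]
 [   0.014   -0.74    -0.672  956.219]
 [   0.       0.       0.       1.   ]]
top [[382.8381488076424, 0.0, 283.156499523489], [0.0, 382.8381488076424, 205.79651262067992], [0.0, 0.0, 1.0]] [[   0.084   -0.974    0.209  284.447]
 [  -0.996   -0.083    0.015    0.536]
 [   0.003   -0.209   -0.978 1067.574]
 [   0.       0.       0.       1.   ]]
wrist [[329.1143877571202, 0.0, 278.8429473230683], [0.0, 329.1143877571202, 206.51473837302532], [0.0, 0.0, 1.0]] [[  0.39    0.884   0.257 179.387]
 [  0.921  -0.374  -0.11  602.832]
 [ -0.001   0.28   -0.96  373.685]
 [  0.      0.      0.      1.   ]]
```

View pics/top0.png

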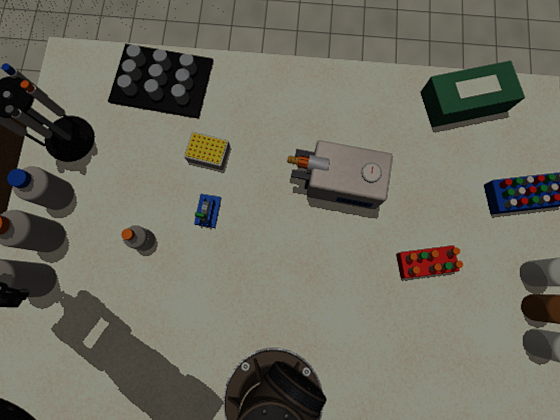

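View pics/side0.png

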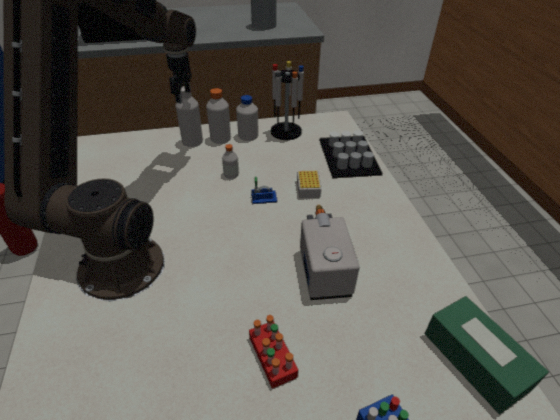

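The top view shows the stand with the clamp at about (207,212), the yellow-topped tip box at (207,150), the bottle at (138,237), and the pump with its stub pointing left (tip about (290,160)). The side view shows the key at about (256,183) and the stub at about (320,211). I'll make close crops of both.

```bash
cat > h.py <<'E'
import cv2,numpy as np
np.set_printoptions(suppress=True,precision=2)
def load(n):
    c=np.load(n+".npz"); return {k:c[k] for k in c.files}
def snap(n,tag):
    from cell import manip
    c=manip.capture(n); np.savez(tag+".npz",**c); cv2.imwrite(f"pics/{tag}.png",c["color"]); return c
def ray(c,uv):
    d=np.linalg.inv(c["camera_matrix"])@[uv[0],uv[1],1]; T=c["cam_to_world"]; d=T[:3,:3]@d
    return T[:3,3],d/np.linalg.norm(d)
def plane(c,uv,z):
    o,d=ray(c,uv); return o+d*(z-o[2])/d[2]
def tri(*cu):
    A=0;b=0;R=[ray(*x) for x in cu]
    for o,d in R:
        P=np.eye(3)-np.outer(d,d); A=A+P; b=b+P@o
    p=np.linalg.solve(A,b); return p,[np.linalg.norm(np.cross(p-o,d)) for o,d in R]
def proj(c,p):
    T=c["cam_to_world"]; q=T[:3,:3].T@(np.asarray(p)-T[:3,3]); q=c["camera_matrix"]@q; return q[:2]/q[2]
def blobs(c,lo,hi,box=None,amin=4):
    h=cv2.inRange(cv2.cvtColor(c["color"],cv2.COLOR_BGR2HSV),lo,hi)
    if box: m=np.zeros_like(h); x0,y0,x1,y1=box; m[y0:y1,x0:x1]=255; h&=m
    n,l,s,ce=cv2.connectedComponentsWithStats(h)
    return [(s[i].tolist(),ce[i].round(1).tolist()) for i in range(1,n) if s[i][4]>=amin]
E
python3 - <<'E'
from h import *
t,s=load("top0"),load("side0")
def crop(c,x,y,w=50,h=38): return cv2.resize(c["color"][y:y+h,x:x+w],(400,300),interpolation=cv2.INTER_NEAREST)
cv2.imwrite("pics/crops.png",np.vstack([np.hstack([crop(t,185,193),crop(t,283,143)]),np.hstack([crop(s,240,170),crop(s,295,195)])]))
for n,c,k,o in(("t",t,(190,195,225,230),(280,145,335,195)),("s",s,(245,170,285,205),(300,195,345,230))):
    print(n,"green",blobs(c,(45,80,30),(85,255,255),k),"orange",blobs(c,(3,120,80),(28,255,255),o),"blue",blobs(c,(100,120,40),(130,255,255),k))
E
```

```text
t green [([195, 212, 10, 5, 36], [199.4, 214.3])] orange [([288, 156, 21, 11, 129], [299.0, 160.0])] blue [([197, 195, 24, 33, 371], [209.7, 208.2]), ([195, 216, 5, 9, 39], [197.0, 220.4])]
s green [([255, 177, 2, 5, 9], [255.4, 179.2])] orange [([316, 206, 8, 8, 41], [319.2, 209.9])] blue [([252, 189, 25, 14, 274], [263.8, 196.1])]
```

View pics/crops.png

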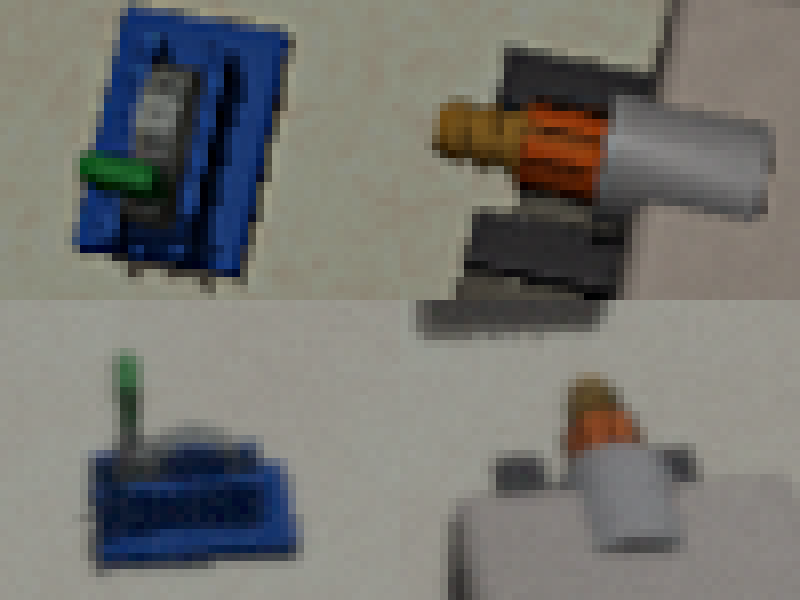

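The crops show the green key at the robot-side (-X) end of the clamp, with its blade along about Y. The stub points to +Y with its cuff at top ≈(309,161). With the housing on -X, it is already on the stub's -y side, so no half turn is needed.

Run:
```python
from h import *
t,s=load("top0"),load("side0")
print("key",tri((t,(199.4,214.3)),(s,(255.4,179.5))), plane(t,(199.4,214.3),78.5+5))
# stand base rect in top view (blue)
m=cv2.inRange(cv2.cvtColor(t["color"],cv2.COLOR_BGR2HSV),(100,120,40),(130,255,255)); k=np.zeros_like(m);k[190:232,190:226]=m[190:232,190:226]
pts=np.argwhere(k)[:,::-1]; W=np.array([plane(t,p,10)[:2] for p in pts],np.float32); print("stand",cv2.minAreaRect(W))
# cuff/stub axis
print("tip",plane(t,(288.5,159),120),"cuff",plane(t,(303.8,161.3),120))
for nm,lo,hi in(("brass",(12,60,50),(30,255,255)),("orange",(3,150,120),(13,255,255))):
  for n,c,b in(("t",t,(280,145,312,170)),("s",s,(300,195,345,230))): print(nm,n,blobs(c,lo,hi,b))
# pump top outline in top view
g=cv2.cvtColor(t["color"],cv2.COLOR_BGR2GRAY)
for uv in((317,141),(392,153),(386,206),(307,193)): print(plane(t,uv,134))
```

```text
key (array([452.53, 230.97,  85.59]), [np.float64(0.7403325001187986), np.float64(0.7403325001188114)]) [453.64 231.47  83.5 ]
stand ((479.483154296875, 228.1877899169922), (59.03877258300781, 88.54838562011719), 85.17477416992188)
tip [612.12  11.2  120.  ] cuff [609.24 -28.89 120.  ]
brass t [([287, 155, 19, 12, 98], [293.8, 159.5])]
brass s [([316, 205, 8, 6, 27], [318.4, 207.3])]
orange t [([299, 157, 10, 3, 18], [303.5, 157.9]), ([299, 160, 9, 4, 22], [302.9, 161.6])]
orange s [([318, 209, 6, 4, 14], [320.3, 210.4])]
[662.31 -58.51 134.  ]
[ 646.01 -252.92  134.  ]
[ 505.13 -241.38  134.  ]
[521.8  -42.52 134.  ]
```

Call:
move_arm(deltas=[0, 0, 0, -33, -23.5, 7, -1, 0, 0, 0, -33, -23.5, 7, -1, 0, 0, 0, -33, -23.5, 7, -1, 0, 0, 0, -33, -23.5, 7, -1, 0, 0, 0, -33, -23.5, 7, -1, 0, 0, 0, -33, -23.5, 7, -1, 0, 0, 0, -33, -23.5, 7, -1, 0, 0, 0, -33, -23.5, 7, -1, 0, 0, 0, -33, -23.5, 7, -1, 0, 0, 0, -30, -23.5, 7, -1, 0, 0, 0.146, 0, 0, 0, -1, 0, 0, 0.146, 0, 0, 0, -1, 0, 0, 0.146, 0, 0, 0, -1, 0, 0, 0.146, 0, 0, 0, -1, 0, 0, 0.146, 0, 0, 0, -1, 0, 0, 0.146, 0, 0, 0, -1, 0, 0, 0.146, 0, 0, 0, -1, 0, 0, 0.146, 0, 0, 0, -1, 0, 0, 0.146, 0, 0, 0, -1, 0, 0, 0.146, 0, 0, 0, -1])

```text
time_s: 2.15
tcp_pos: [453.2, 231.5, 334.6]
eef_rot: [-2.525, -1.87, 0.0]
wrist_force: [0.1, 0.4, 0.8]
gripper_width: 85.2
gripper_force: 0.0
```

Run:
```python
from h import *
from cell import manip
from scipy.spatial.transform import Rotation as R
c=snap("wrist","w1"); st=manip.get_state(); print(st["time_s"],st["tcp_pos"],st["joints"]); print(R.from_rotvec(st["eef_rot"]).as_matrix())
print(blobs(c,(45,80,30),(85,255,255)))
m=cv2.inRange(cv2.cvtColor(c["color"],cv2.COLOR_BGR2HSV),(45,80,30),(85,255,255))
print(proj(c,(453,231,83)))
```

```text
2.2 [453.2  231.53 334.57] [0.34 0.42 1.92 0.   0.8  0.65]
[[ 0.3   0.95 -0.  ]
 [ 0.95 -0.3  -0.  ]
 [-0.   -0.   -1.  ]]
[([268, 195, 19, 42, 543], [277.3, 215.4])]
[277.39 216.11]
```

View pics/w1.png

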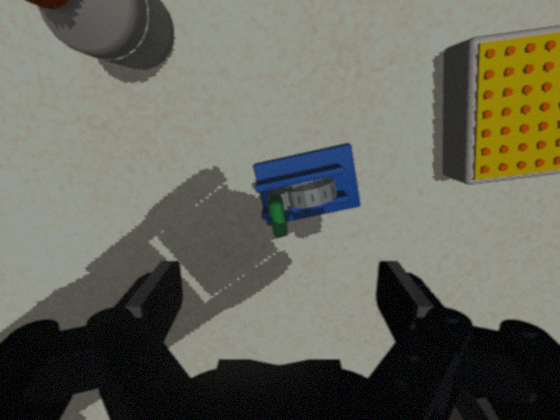

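The wrist view shows the green key at (277,215), where it was predicted, slightly turned from the image vertical. The ring is to its right at about (313,192), in the stand's slot. Next is the key's yaw.

Run:
```python
from h import *
c=load("w1"); 
h=cv2.cvtColor(c["color"],cv2.COLOR_BGR2HSV); m=cv2.inRange(h,(45,80,30),(85,255,255))
print(np.percentile(h[...,2][m>0],[5,25,50,75,95]))
def rect(mask,z):
    W=np.array([plane(c,p[::-1],z)[:2] for p in np.argwhere(mask)],np.float32); return cv2.minAreaRect(W),len(W)
print("all",rect(m,91)); 
for v in (70,90,110): print(v,rect(m&(h[...,2]>v).astype(np.uint8)*255,91.5))
b=cv2.inRange(h,(100,120,40),(130,255,255)); b[:, :250]=0;b[:,365:]=0;b[:140]=0;b[225:]=0
print("stand",rect(b,10))
for r in range(192,240,3):
    x=np.flatnonzero(m[r]); print(r,(x.min(),x.max(),h[r,x,2].tolist()) if len(x) else '')
```

```text
[ 42.  53.  62.  89. 102.]
all (((485.7481994628906, 170.5340576171875), (137.21910095214844, 171.66014099121094), 76.4713363647461), 545)
70 (((453.90826416015625, 235.5976104736328), (14.975508689880371, 8.407479286193848), 81.01127624511719), 229)
90 (((453.97235107421875, 235.5696563720703), (13.024638175964355, 5.778042793273926), 82.19642639160156), 132)Traceback (most recent call last):
  File "<stdin>", line 8, in <module>
  File "<stdin>", line 6, in rect
cv2.error: OpenCV(4.12.0) /io/opencv/modules/imgproc/src/convhull.cpp:143: error: (-215:Assertion failed) total >= 0 && (depth == CV_32F || depth == CV_32S) in function 'convexHull'
```

Run:
```python
from h import *
c=load("w1"); h=cv2.cvtColor(c["color"],cv2.COLOR_BGR2HSV); m=cv2.inRange(h,(45,80,30),(85,255,255))
m[:,:255]=0;m[:,300:]=0
for r in range(194,238,2):
    x=np.flatnonzero(m[r]); print(r,(x.min(),x.max(),h[r,x.min()-1:x.max()+2,2].tolist()) if len(x) else '')
b=cv2.inRange(h,(100,120,40),(130,255,255)); b[:, :250]=0;b[:,365:]=0;b[:140]=0;b[225:]=0
W=np.array([plane(c,p[::-1],8)[:2] for p in np.argwhere(b)],np.float32);print("stand",cv2.minAreaRect(W))
```

```text
194 
196 (np.int64(270), np.int64(279), [46, 33, 38, 42, 42, 40, 40, 36, 45, 44, 47, 55])
198 (np.int64(271), np.int64(280), [41, 42, 36, 46, 44, 37, 42, 46, 44, 39, 42, 57])
200 (np.int64(270), np.int64(281), [46, 36, 40, 42, 42, 43, 47, 43, 46, 43, 48, 44, 51, 72])
202 (np.int64(270), np.int64(281), [38, 37, 45, 50, 54, 55, 58, 63, 63, 61, 62, 56, 50, 57])
204 (np.int64(269), np.int64(282), [50, 50, 62, 66, 76, 81, 84, 83, 86, 91, 84, 84, 76, 65, 59, 75])
206 (np.int64(269), np.int64(282), [50, 61, 79, 81, 91, 94, 95, 97, 101, 101, 103, 95, 89, 77, 68, 74])
208 (np.int64(268), np.int64(282), [44, 43, 66, 74, 83, 86, 95, 97, 102, 101, 104, 107, 97, 87, 79, 68, 73])
210 (np.int64(269), np.int64(283), [41, 59, 71, 83, 88, 89, 101, 101, 103, 104, 106, 101, 93, 88, 76, 62, 54])
212 (np.int64(269), np.int64(284), [51, 57, 65, 82, 88, 90, 98, 98, 102, 103, 102, 102, 99, 90, 77, 64, 52, 56])
214 (np.int64(270), np.int64(284), [56, 62, 76, 87, 86, 98, 98, 104, 103, 105, 103, 98, 90, 77, 66, 43, 51])
216 (np.int64(270), np.int64(284), [61, 58, 68, 82, 85, 92, 94, 99, 102, 101, 104, 98, 93, 8
[... 371 characters left out ...]
, 49, 51, 51, 50, 62, 62, 65, 62, 63, 62, 60, 59, 65, 59, 56])
226 (np.int64(273), np.int64(285), [56, 51, 49, 56, 59, 55, 59, 59, 55, 54, 56, 51, 54, 47, 51])
228 (np.int64(274), np.int64(285), [55, 50, 57, 58, 58, 64, 62, 56, 57, 55, 52, 54, 55, 51])
230 (np.int64(274), np.int64(286), [57, 51, 53, 57, 56, 57, 53, 59, 54, 53, 57, 55, 51, 54, 61])
232 (np.int64(274), np.int64(286), [61, 54, 49, 55, 57, 62, 56, 55, 56, 55, 58, 50, 53, 60, 73])
234 (np.int64(275), np.int64(285), [64, 46, 54, 59, 55, 57, 57, 58, 46, 48, 55, 56, 68])
236 (np.int64(277), np.int64(279), [58, 59, 59, 56, 65])
stand ((478.93524169921875, 228.50070190429688), (59.38321304321289, 91.59445190429688), 85.47273254394531)
```

Run:
```python
from h import *
c=load("w1")
for a,b in(((268.5,208),(275,234)),((279,196),(285,220))):
    d=(plane(c,b,91.5)-plane(c,a,91.5))[:2]; print(np.degrees(np.arctan2(d[1],d[0])),d, plane(c,a,91.5),plane(c,b,91.5))
for uv in((277.3,215.4),(278,216)): print(plane(c,uv,91.5))
```

```text
-93.94251519889777 [ -1.32 -19.14] [449.78 240.85  91.5 ] [448.46 221.71  91.5 ]
-93.32066218020981 [ -1.   -17.32] [458.98 246.76  91.5 ] [457.97 229.44  91.5 ]
[453.92 234.12  91.5 ]
[454.25 233.57  91.5 ]
```

Call:
move_arm(deltas=[0, 0, -0.118, 0, 0, 10, -1, 0, 0, -0.118, 0, 0, 20, -1, 0, 0, 0, 0, 0, 25, -1, 0, 0, 0, 0, 0, 25, -1, 0, 0, 0, 0, 0, 20, -1, 0, 0, 0, 0, 0, 0, 0, 0, 0, 0, 0, 0, 0, 0.6, 0, 0, 0, 0, 0, 0, 1, 0, 0, 0, 0, 0, 0, 1, 0, 0, 0, 0, 0, 0, 1, 0, 0, 0, 0, 0, 0, 1], newtons=60)

```text
time_s: 3.3
tcp_pos: [453.3, 231.6, 235.3]
eef_rot: [2.28, 2.161, 0.002]
wrist_force: [-0.2, -0.3, 3.6]
gripper_width: 8.9
gripper_force: 61.5
```

Call:
move_arm(deltas=[0, 0, 0, 0, 0, -5, 1, 0, 0, 0, 0, 0, -14, 1, 0, 0, 0, 0, 0, -20, 1, 0, 0, 0, 0, 0, -20, 1, 0, 0, 0, 0, 0, -20, 1, 0, 0, 0, 0, 0, -10, 1, 0, 0, 0, -9, 7.4, 0, 1, 0, 0, 0, -18, 15, 0, 1, 0, 0, 0, -18, 15, 0, 1, 0, 0, 0, -18, 15, 0, 1, 0, 0, 0, -18, 15, 0, 1, 0, 0, 0, -18, 15, 0, 1, 0, 0, 0, -18, 15, 0, 1, 0, 0, 0, -18, 15, 0, 1, 0, 0, 0, -18, 15, 0, 1, 0, 0, 0, -16.4, 16.8, 0, 1, 0, 0, 0, 0, 0, 0, 1, 0, 0, 0, 0, 0, 0, 1])

```text
time_s: 5.1
tcp_pos: [588.1, 53.8, 322.4]
eef_rot: [-2.281, -2.158, 0.002]
wrist_force: [0.1, 0.1, -0.6]
gripper_width: 8.9
gripper_force: 61.1
```

Run:
```python
from h import *
from cell import manip
for n in("wrist","top","side"): c=snap(n,n+"2")
st=manip.get_state(); print(st["time_s"],st["tcp_pos"],st["joints"],st["gripper_width"])
t,s,w=load("top2"),load("side2"),load("wrist2")
def crop(c,x,y,W,H): return cv2.resize(c["color"][y:y+H,x:x+W],(400,300),interpolation=cv2.INTER_CUBIC)
w0=cv2.resize(w["color"],(400,300))
cv2.imwrite("pics/c2.png",np.vstack([np.hstack([crop(t,250,130,80,60),crop(s,280,160,80,60)]),np.hstack([w0,crop(w,180,120,200,150)])]))
```

```text
5.25 [587.67  54.91 323.25] [-0.02  0.53  1.73  0.    0.88  0.03] 9.05272021184484
```

View pics/c2.png

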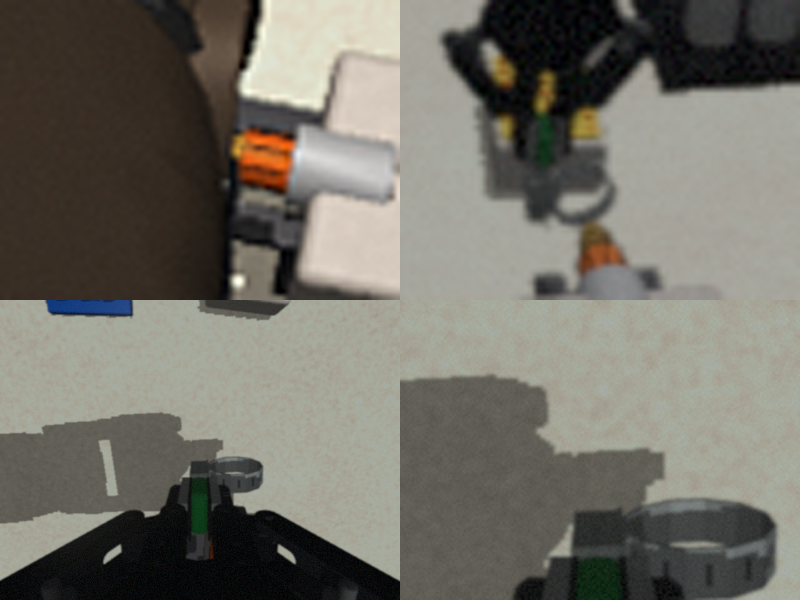

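The side crop shows the ring hanging upright before the stub, housing on the left. The wrist crop shows the ring held squarely, key in the pads. I'll measure the ring and stub offset in the side view and the stub's axis in the top view.

Run:
```python
from h import *
t,s,s2,w=load("top0"),load("side0"),load("side2"),load("wrist2")
def om(c,b,sat=110,v=50):
    h=cv2.cvtColor(c["color"],cv2.COLOR_BGR2HSV); m=cv2.inRange(h,(2,sat,v),(28,255,255)); k=np.zeros_like(m); x0,y0,x1,y1=b; k[y0:y1,x0:x1]=m[y0:y1,x0:x1]; return k
m=om(t,(285,150,312,175)); 
print("top cols");
for x in range(287,311,1):
    y=np.flatnonzero(m[:,x]); 
    if len(y): mid=(y.min()+y.max())/2; print(x,y.min(),y.max(),plane(t,(x,mid),120)[:2])
for nm,c in(("s0",s),("s2",s2)):
    m=om(c,(312,203,330,220)); print(nm)
    for y in range(203,220):
        x=np.flatnonzero(m[y]); 
        if len(x): mid=(x.min()+x.max())/2; print(y,x.min(),x.max(),plane(c,(mid,y),120)[:2])
T=np.array([587.9,54.5,322.8]); u=np.array([.054,.9985,0]); 
key=T-[0,0,156.8]; ring=key+28*np.array([.9985,-.054,0])-[0,0,47.5]
print("pred ring",ring,"side px",proj(s2,ring),"wrist px",proj(w,ring),"key side",proj(s2,key), "key wrist",proj(w,key+[0,0,13]))
print("green side",blobs(s2,(45,80,20),(85,255,255),(290,170,330,210)),"wrist",blobs(w,(45,80,20),(85,255,255),(240,200,320,320)))
```

```text
top cols
287 161 161 [606.35  14.64]
288 156 162 [612.01  12.5 ]
289 156 161 [613.59  10.02]
290 156 162 [612.45   7.32]
291 156 162 [612.67   4.73]
292 157 163 [610.17   1.92]
293 157 162 [611.75  -0.56]
294 156 163 [611.97  -3.15]
295 156 163 [612.19  -5.74]
296 157 164 [609.69  -8.54]
297 157 165 [608.56 -11.23]
298 156 165 [610.13 -13.72]
299 156 165 [610.35 -16.31]
300 156 165 [610.57 -18.89]
301 156 165 [610.8  -21.48]
302 157 166 [608.3  -24.27]
303 157 166 [608.52 -26.86]
304 157 166 [608.74 -29.45]
305 157 166 [608.96 -32.03]
306 157 167 [607.82 -34.72]
307 158 167 [606.68 -37.4 ]
308 158 162 [613.7  -39.51]
s0
206 317 320 [613.33  14.37]
207 317 320 [612.     9.83]
208 317 321 [612.19   5.01]
209 317 322 [612.39   0.21]
210 317 323 [612.58  -4.56]
211 316 323 [609.77  -8.69]
212 316 323 [608.47 -13.11]
213 316 318 [599.72 -15.98]
s2
205 317 318 [611.61  19.56]
206 317 320 [613.33  14.37]
207 317 320 [612.     9.83]
208 317 321 [612.19   5.01]
209 317 322 [612.39   0.21]
210 317 323 [612.58  -4.56]
211 316 323 [609.77  -8.69]
212 316 323 [608.47 -13.11]
213 316 318 [599.72 -15.98]
pred ring [615.86  52.99 118.5 ] side px [315.81 198.43] wrist px [327.04 239.47] key side [308.03 187.44] key wrist [276.77 297.92]
green side [([307, 183, 4, 10, 30], [308.6, 187.4])] wrist [([266, 249, 27, 71, 1699], [278.8, 285.2])]
```

Call:
move_arm(deltas=[0, 0, 0.025, 0, -0.5, -2, 1, 0, 0, 0, 0, 0, 0, 1, 0, 0, 0, -5, 0, 0, 1, 0, 0, 0, -8, 0, 0, 1, 0, 0, 0, -8, 0, 0, 1, 0, 0, 0, -8, 0, 0, 1, 0, 0, 0, -8, 0, 0, 1, 0, 0, 0, -8, 0, 0, 1, 0, 0, 0, -5, 0, 0, 1, 0, 0, 0, 0, 0, 0, 1, 0, 0, 0, 0, 0, 0, 1])

```text
time_s: 6.35
tcp_pos: [583.6, 4.7, 325.7]
eef_rot: [-2.308, -2.132, -0.0]
wrist_force: [0.3, -0.1, -0.8]
gripper_width: 8.9
gripper_force: 61.1
```

Run:
```python
from h import *
from cell import manip
for n in("wrist","side"): c=snap(n,n+"3")
st=manip.get_state(); print(st["time_s"],st["tcp_pos"],st["eef_rot"],st["wrist_force"],st["moment"])
s,w=load("side3"),load("wrist3")
def crop(c,x,y,W,H): return cv2.resize(c["color"][y:y+H,x:x+W],(400,300),interpolation=cv2.INTER_CUBIC)
cv2.imwrite("pics/c3.png",np.hstack([crop(s,290,180,60,45),crop(w,240,180,160,120)]))
```

```text
6.45 [583.64   5.01 325.69] [-2.31 -2.13 -0.  ] [-0.08  0.31 -1.01] [0.02 0.02 0.07]
```

View pics/c3.png

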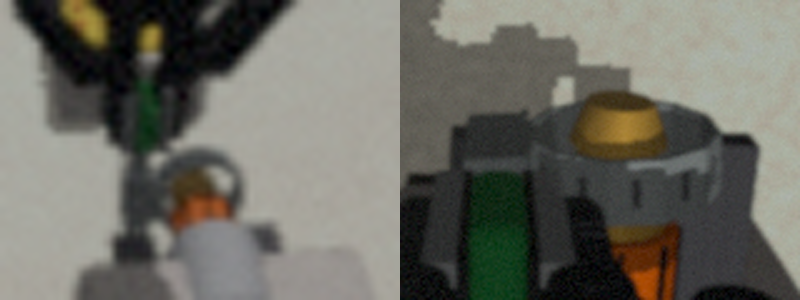

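The side crop shows the ring around the stub, concentric near (320,208). The wrist crop shows the ring about 1 mm to +X of the stub, with clear space all round. I'll slide on.

Call:
move_arm(deltas=[0, 0, 0, 0, -1, 0.7, 1, 0, 0, 0, -4, 0, 0, 1, 0, 0, 0, -5, 0, 0, 1, 0, 0, 0, -5, 0, 0, 1, 0, 0, 0, -5, 0, 0, 1, 0, 0, 0, -5, 0, 0, 1, 0, 0, 0, -4, 0, 0, 1, 0, 0, 0, -3, 0, 0, 1, 0, 0, 0, -2, 0, 0, 1, 0, 0, 0, 0, 0, 0, 1])

```text
time_s: 7.45
tcp_pos: [580.0, -28.2, 325.0]
eef_rot: [-2.308, -2.132, -0.0]
wrist_force: [0.7, 0.3, -0.1]
gripper_width: 9.2
gripper_force: 61.1
```

Run:
```python
from h import *
from cell import manip
for n in("wrist","side"): c=snap(n,n+"4")
st=manip.get_state(); print(st["time_s"],st["tcp_pos"],st["eef_rot"],st["wrist_force"],st["moment"],st["joints"])
s,w=load("side4"),load("wrist4")
def crop(c,x,y,W,H): return cv2.resize(c["color"][y:y+H,x:x+W],(400,300),interpolation=cv2.INTER_CUBIC)
cv2.imwrite("pics/c4.png",np.hstack([crop(s,290,180,60,45),crop(w,240,180,160,120)]))
```

```text
7.55 [580.02 -28.01 325.  ] [-2.31 -2.13 -0.  ] [-0.46  0.42  0.05] [ 0.02  0.   -0.01] [-0.16  0.52  1.76  0.    0.87 -0.08]
```

View pics/c4.png

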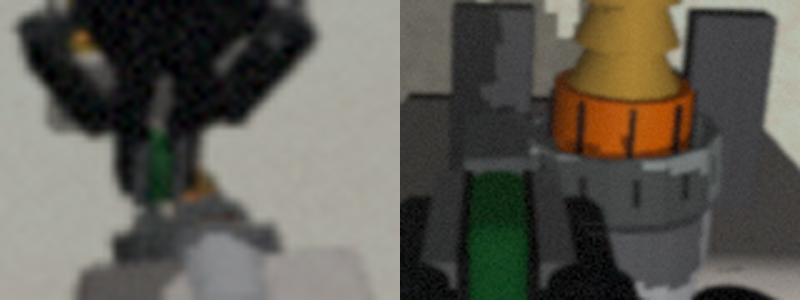

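The wrist crop shows the band fully over the orange cuff with orange still visible in front of it, and the forces are nearly zero. I'll nudge it to the shoulder and start turning.

Call:
move_arm(deltas=[0, 0, 0, -1.5, 0, 0, 1, 0, 0, 0, -1, 0, 0, 1, 0, 0, 0.08, 0, 0, 0, 1, 0, 0, 0.08, 0, 0, 0, 1, 0, 0, 0.08, 0, 0, 0, 1, 0, 0, 0.08, 0, 0, 0, 1, 0, 0, 0.08, 0, 0, 0, 1, 0, 0, 0.08, 0, 0, 0, 1, 0, 0, 0.08, 0, 0, 0, 1, 0, 0, 0.08, 0, 0, 0, 1, 0, 0, 0.08, 0, 0, 0, 1, 0, 0, 0.08, 0, 0, 0, 1, 0, 0, 0, 0, 0, 0, 1])

```text
time_s: 8.85
tcp_pos: [580.2, -29.9, 325.2]
eef_rot: [-2.957, -1.061, -0.003]
wrist_force: [3.0, 5.0, -1.3]
gripper_width: 9.1
gripper_force: 61.0
```

Run:
```python
from h import *
from cell import manip
for n in("wrist","side"): c=snap(n,n+"5")
st=manip.get_state(); print(st["time_s"],st["tcp_pos"],st["eef_rot"],st["wrist_force"],st["moment"],st["joints"])
s,w=load("side5"),load("wrist5")
def crop(c,x,y,W,H): return cv2.resize(c["color"][y:y+H,x:x+W],(400,300),interpolation=cv2.INTER_CUBIC)
cv2.imwrite("pics/c5.png",np.hstack([crop(s,290,180,60,45),crop(w,200,160,240,180)]))
```

```text
8.95 [580.14 -29.93 325.17] [-2.96 -1.06 -0.  ] [ 2.34  5.08 -0.95] [ 1.1  -0.52  0.07] [-0.17  0.52  1.75  0.    0.87  0.71]
```

View pics/c5.png

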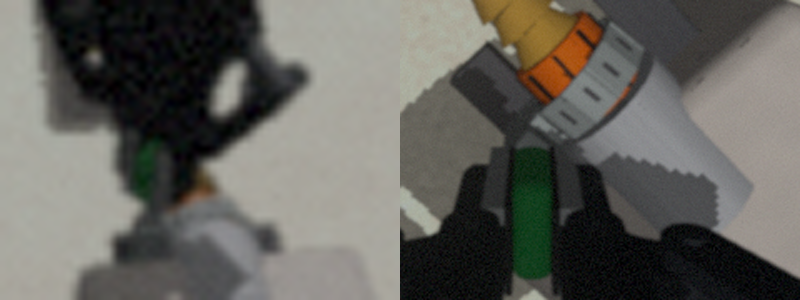

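The wrist crop shows the key turning, with the band on the cuff near the shoulder, orange in front, and only a sliver behind its far side. Forces are about 5 N, so I'll keep turning.

Call:
move_arm(deltas=[0, 0, 0.09, 0, 0, 0, 1, 0, 0, 0.09, 0, 0, 0, 1, 0, 0, 0.09, 0, 0, 0, 1, 0, 0, 0.09, 0, 0, 0, 1, 0, 0, 0.09, 0, 0, 0, 1, 0, 0, 0.09, 0, 0, 0, 1, 0, 0, 0.09, 0, 0, 0, 1, 0, 0, 0.09, 0, 0, 0, 1, 0, 0, 0.09, 0, 0, 0, 1, 0, 0, 0.09, 0, 0, 0, 1, 0, 0, 0.09, 0, 0, 0, 1, 0, 0, 0, 0, 0, 0, 1])

```text
time_s: 10.15
tcp_pos: [579.9, -30.3, 325.2]
eef_rot: [-3.106, 0.468, -0.001]
wrist_force: [0.0, 2.3, 1.5]
gripper_width: 9.0
gripper_force: 61.2
```

Run:
```python
from h import *
from cell import manip
for n in("wrist","side"): c=snap(n,n+"6")
st=manip.get_state(); print(st["time_s"],st["tcp_pos"],st["eef_rot"],st["wrist_force"],st["moment"],st["joints"])
s,w=load("side6"),load("wrist6")
def crop(c,x,y,W,H): return cv2.resize(c["color"][y:y+H,x:x+W],(400,300),interpolation=cv2.INTER_CUBIC)
cv2.imwrite("pics/c6.png",np.hstack([crop(s,290,180,60,45),crop(w,200,160,240,180)]))
```

```text
10.25 [579.89 -30.34 325.14] [-3.11  0.46 -0.  ] [1.32 2.14 1.35] [ 0.61 -0.2  -0.  ] [-0.17  0.52  1.76  0.    0.87  1.7 ]
```

View pics/c6.png

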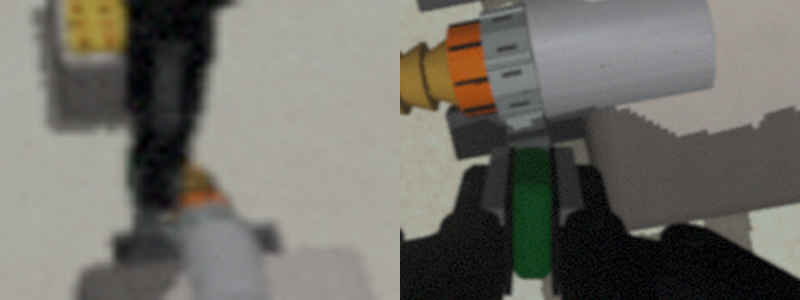

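The band sits against the shoulder with orange in front, and the key has turned about 1.8 rad. I'll let go briefly so the clamp settles, regrasp, and finish the turn.

Call:
move_arm(deltas=[0, 0, 0, 0, 0, 0, 0.3, 0, 0, 0, 0, 0, 0, 0.3, 0, 0, 0, 0, 0, 0, 0.3, 0, 0, 0, 0, 0, 0, 1, 0, 0, 0, 0, 0, 0, 1, 0, 0, 0, 0, 0, 0, 1, 0, 0, 0, 0, 0, 0, 1, 0, 0, 0.06, 0, 0, 0, 1, 0, 0, 0.06, 0, 0, 0, 1, 0, 0, 0.06, 0, 0, 0, 1, 0, 0, 0.06, 0, 0, 0, 1, 0, 0, 0.06, 0, 0, 0, 1, 0, 0, 0.06, 0, 0, 0, 1, 0, 0, 0.06, 0, 0, 0, 1])

```text
time_s: 11.65
tcp_pos: [579.7, -30.4, 325.3]
eef_rot: [-2.94, 1.107, 0.001]
wrist_force: [-2.9, 2.6, 5.7]
gripper_width: 9.2
gripper_force: 61.5
```

Run:
```python
from h import *
from cell import manip
st=manip.get_state(); print(st["time_s"],st["tcp_pos"],st["eef_rot"],st["wrist_force"],st["moment"],st["joints"],st["gripper_width"])
```

```text
11.65 [579.66 -30.43 325.3 ] [-2.94  1.11  0.  ] [-2.94  2.63  5.69] [0.67 0.34 0.07] [-0.17  0.52  1.76  0.    0.87  2.12] 9.21927395512912
```

Call:
move_arm(deltas=[0, 0, 0.04, 0, 0, 0, 1, 0, 0, 0.04, 0, 0, 0, 1, 0, 0, 0.04, 0, 0, 0, 1, 0, 0, 0, 0, 0, 0, 1])

```text
time_s: 12.05
tcp_pos: [579.6, -30.4, 325.5]
eef_rot: [-2.869, 1.28, 0.001]
wrist_force: [-4.0, 2.0, 8.7]
gripper_width: 8.6
gripper_force: 61.9
```

```bash
cat > st.py <<'E'
from h import *
from cell import manip
st=manip.get_state(); print(st["time_s"],st["tcp_pos"],st["eef_rot"],st["wrist_force"],st["moment"],st["joints"],st["gripper_width"],st["tau"][5])
E
python3 st.py
```

```text
12.05 [579.55 -30.44 325.49] [-2.87  1.28  0.  ] [-4.02  2.04  8.73] [0.66 0.53 0.07] [-0.17  0.52  1.76  0.    0.87  2.24] 8.569615669774624 0.5674481950700283
```

Call:
move_arm(deltas=[0, 0, 0.04, 0, 0, 0, 1, 0, 0, 0.04, 0, 0, 0, 1, 0, 0, 0, 0, 0, 0, 1])

```text
time_s: 12.35
tcp_pos: [579.5, -30.4, 325.6]
eef_rot: [2.815, -1.394, -0.001]
wrist_force: [-4.1, 1.4, 9.0]
gripper_width: 9.3
gripper_force: 61.9
```

```bash
python3 st.py
```

```text
12.35 [579.47 -30.43 325.6 ] [ 2.82 -1.39 -0.  ] [-4.08  1.35  8.97] [ 0.6   0.63 -0.02] [-0.17  0.52  1.76  0.    0.87  2.32] 9.253656460105711 0.5593300983309746
```

Call:
move_arm(deltas=[0, 0, 0.04, 0, 0, 0, 1, 0, 0, 0.03, 0, 0, 0, 1, 0, 0, 0, 0, 0, 0, 1])

```text
time_s: 12.65
tcp_pos: [579.5, -30.0, 325.7]
eef_rot: [-2.765, 1.49, 0.001]
wrist_force: [-4.4, 6.8, 9.5]
gripper_width: 9.0
gripper_force: 62.4
```

```bash
python3 st.py
```

```text
12.65 [579.46 -29.98 325.69] [-2.77  1.49  0.  ] [-4.41  6.81  9.48] [1.49 0.62 0.42] [-0.17  0.52  1.76  0.    0.87  2.39] 8.973096801946129 0.824060719460249
```

Call:
move_arm(deltas=[0, 0, 0.04, 0, 0, 0, 1, 0, 0, 0.04, 0, 0, 0, 1, 0, 0, 0, 0, 0, 0, 1])

```text
time_s: 12.95
tcp_pos: [579.5, -29.0, 325.9]
eef_rot: [-2.702, 1.598, 0.002]
wrist_force: [-3.6, 15.4, 11.0]
gripper_width: 8.8
gripper_force: 66.4
```

```bash
python3 st.py
```

```text
12.95 [579.53 -28.95 325.86] [-2.7  1.6  0. ] [-3.57 15.44 11.04] [3.49 0.34 0.89] [-0.16  0.52  1.76  0.    0.87  2.47] 8.839095663877664 1.377469226717949
```

The twisting moment rises sharply (0.07, then 0.42, then 0.89 N m) at about 2.4 rad, so the key is on its stop. I'll relieve the wind-up a little, let go and rise.

Call:
move_arm(deltas=[0, 0, -0.06, 0, 0, 0, 1, 0, 0, 0, 0, 0, 0, 1, 0, 0, 0, 0, 0, 0, 0.3, 0, 0, 0, 0, 0, 0, 0, 0, 0, 0, 0, 0, 0, -0.2, 0, 0, 0, 0, 0, 0, -0.2, 0, 0, 0, 0, 0, -15, -0.2, 0, 0, 0, 0, 0, -30, -0.2, 0, 0, 0, 0, 0, -35, -0.2, 0, 0, 0, 0, 0, -30, -0.2, 0, 0, 0, -20, 0, 0, -0.2, 0, 0, 0, -30, 0, 0, -0.2, 0, 0, 0, -30, 0, 0, -0.2, 0, 0, 0, -20, 0, 0, -0.2, 0, 0, 0, 0, 0, 0, -0.2, 0, 0, 0, 0, 0, 0, -0.2])

```text
time_s: 14.55
tcp_pos: [526.4, 54.3, 434.6]
eef_rot: [2.751, -1.516, -0.0]
wrist_force: [-1.3, 0.4, -0.7]
gripper_width: 51.5
gripper_force: 0.0
```

```bash
python3 st.py
python3 - <<'E'
from h import *
for n in("wrist","side","top"): snap(n,n+"7")
s,w,t=load("side7"),load("wrist7"),load("top7")
def crop(c,x,y,W,H): return cv2.resize(c["color"][y:y+H,x:x+W],(400,300),interpolation=cv2.INTER_CUBIC)
cv2.imwrite("pics/c7.png",np.vstack([np.hstack([crop(s,290,180,60,45),cv2.resize(w["color"],(400,300))]),np.hstack([crop(t,275,135,60,45),crop(t,140,110,200,150)])]))
E
```

```text
14.55 [526.37  54.29 434.63] [ 2.75 -1.52 -0.  ] [-1.33  0.42 -0.71] [-0.02 -0.04  0.02] [-0.02  0.32  1.75 -0.    1.07  2.56] 51.52955088468327 0.0741645391099155
```

View pics/c7.png

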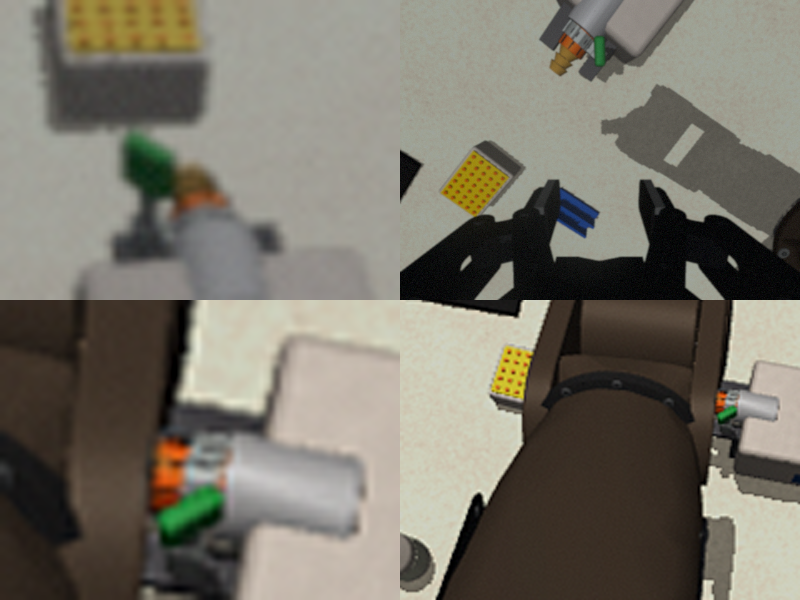

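The wrist view shows the clamp on the cuff, with orange in front of the band and the key free at (600,50) of the mosaic. The tip box and stand are undisturbed. One numeric check of the key angle, then I'll hand in.

Run:
```python
from h import *
from cell import manip
w=load("wrist7"); h=cv2.cvtColor(w["color"],cv2.COLOR_BGR2HSV); m=cv2.inRange(h,(45,80,30),(85,255,255))
n,l,s,c=cv2.connectedComponentsWithStats(m); i=1+np.argmax(s[1:,4]); print(s[i],c[i])
k=(l==i)
for v in(0,80,110,130):
    p=np.argwhere(k&(h[...,2]>v))
    if len(p)>20:
        W=np.array([plane(w,q[::-1],180)[:2] for q in p],np.float32); print(v,len(p),cv2.minAreaRect(W))
o=cv2.imread("pics/wrist7.png")
cv2.imwrite("pics/c8.png",cv2.resize(o[0:120,180:340],(800,600),interpolation=cv2.INTER_CUBIC))
```

```text
[271  50  17  43 612] [279.38  71.04]
0 612 ((577.6945190429688, -26.50017738342285), (9.820727348327637, 24.887134552001953), 34.14525604248047)
80 505 ((578.1492309570312, -26.269180297851562), (8.234870910644531, 23.59909439086914), 32.596866607666016)
110 170 ((577.9187622070312, -26.47005844116211), (3.774139165878296, 20.041662216186523), 32.16200256347656)
```

View pics/c8.png

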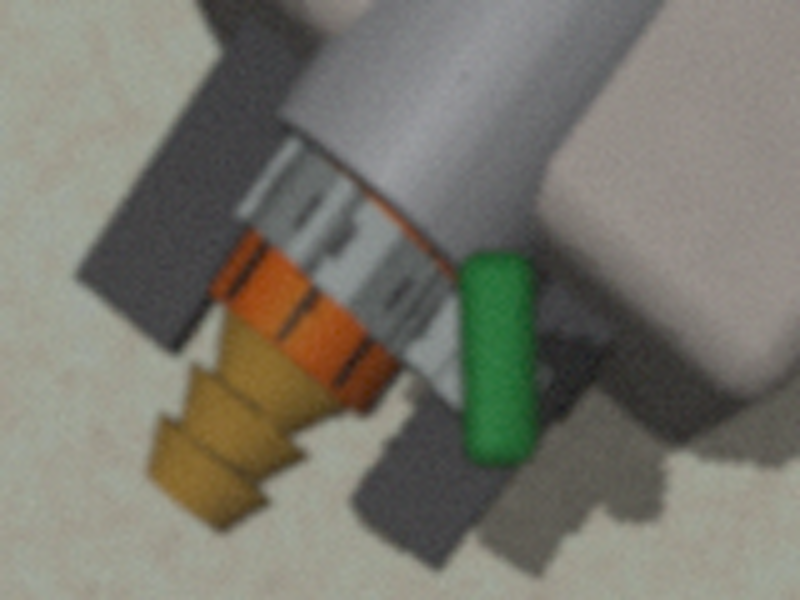

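The band sits wholly on the cuff against the shoulder, and the blade yaw of about -57° means about 2.4 rad turned, which is the stop. I'm handing in.

```bash
python3 -c "
from cell import manip
print(manip.close_job())"
```

```text
the job is handed in; nothing more can be done
None
```

The clamp is on the orange cuff against the shoulder, its key was turned clockwise to the stop (about 2.4 rad) and let go, and the job was handed in at about 15 s; I moved nothing else, though only the tip box was rechecked in the last pictures.

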